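# Slide the specimen carrier home under the microscope

## Task

Load the microscope: slide the carrier, with the specimen sitting in it, along the deck into the guides and under the objective until it is fully home against the end stop, then let go. The specimen must stay seated in the carrier; do not bump the microscope's head or objectives, and leave the other things on the deck and table where they are.

Things in the scene. Friction and masses are not known exactly. Their poses are not given: they have to be found in the camera images.
- microscope: Fixed microscope base with a flat deck, top 70 mm above the table. Origin on the working objective's vertical axis, at table level; +x points from the deck's open front into the guides (away from the robot), +y to the column side, z up. Deck: x -260 to +110, y -200 to +200 mm. Two guide rails along x, -50 to +50 mm, tops 18 mm above the deck, inner faces at y = +-48 mm.
- head: White box fixed over the guides, with column, camera tube and objectives; origin and axes as microscope. Box x -49 to +70, y -80 to +170, z 190 to 290 mm; column x -10 to +70, y 170 to 240; lamp house y to 360; camera tube up to z 520. The home carrier's tab is just under the box's front edge: lean the tool back 30 to 40 degrees (wrist towards the deck's front) to clear it.
- objective (a point): Lower end of the working objective (diameter 28 mm), on the microscope's z axis, 52 mm above the deck. Two slanting objectives beside it stay higher, at microscope x +30 to +75, y within +-50 mm.
- home (a point): Where the carrier's origin is when home: on the deck, at x -14, y 0, z 70 mm in the microscope's frame, same axes. The end stop is a 14 mm high bar across the channel whose face is 55 mm beyond this point.
- mouth (a point): Middle of the front opening of the guides, on the deck (x -88, y 0, z 70 mm in the microscope's frame). Flared cheeks 14 mm high narrow from about 130 mm here to the 96 mm channel at x -50 mm. Each rail has a lip reaching in to y = +-40 mm, underside 14 mm above the deck, over the carrier plate's edges: the carrier can only be slid in from the front.
- carrier: Loose specimen carrier, about 0.35 kg, aluminium plate 110 (x) x 90 (y) x 10 mm, on the deck in front of the guides. Origin: centre of its underside; +x is the leading end, which goes into the guides. In the guides it has 3 mm of play each side and 4 mm under the lips. Upright tab near the trailing end, round rim with the specimen near the leading end.
- tab (a point): Middle of the carrier's upright tab, 46 mm above the carrier's underside, at carrier x -40, y 0 mm: grip here across y. The tab is 24 (x) x 12 (y) mm, its top 60 mm above the carrier's underside.
- nest (a point): Centre of the floor inside the carrier's rim, 10 mm above the carrier's underside, at carrier x +14 mm. Rim outside diameter 53, inside 44 mm, top 18 mm above the carrier's underside.
- specimen: Loose round specimen mount, black disc 40 mm diameter, 22 mm high, with a bright metal face on top, sitting in the carrier's rim; its top is 32 mm above the deck. Origin at the centre of its underside.
- spare_objective: Bystander standing on the deck: steel spare objective, 34 mm diameter, 46 mm high. Origin at the centre of its underside.
- spare_mount: Bystander on the deck: another black mount, 38 mm diameter, 20 mm high, not in a carrier. Origin at the centre of its underside.
- oil_jar: Bystander on the deck: small jar, 34 mm diameter, 45 mm high. Origin at the centre of its underside.
- mug: Bystander on the table: white mug, 80 mm diameter, 95 mm high. Origin at the centre of its underside.
- wash_bottle: Bystander on the table: white bottle, 68 mm diameter, 130 mm high. Origin at the centre of its underside.
- screwdriver: Bystander lying on the table: a screwdriver. Origin at its underside, between its ends.

How it is judged:
By the outcome, as a careful person would: the job done as asked, in the order asked, and still so for the second after the job is handed in, with the robot touching nothing.
It also fails if it takes over 42 s, if anything falls off the work surface, if the arm or the gripper's body presses on something with over 40 N, if the wrist force passes 120 N, or if a joint passes its speed limit or range.

## Robot

A 6-joint arm with a two-finger parallel gripper is mounted at the origin on the work surface. World frame = base frame: x ahead of the robot, y to its left, z up, the work surface at z = 0. Lengths are in m, angles in rad, forces in N, time in s.
With the tool pointing down it reaches from about 0.35 to 0.975 m from the base axis. Payload 17.4 kg.
Tool frame: the origin (TCP) lies on the front face of the gripper's body, between the roots of the fingers; the fingertips stand 73 mm ahead of it and the grasp point (between the pads) lies 54 mm ahead of it; z points along the fingers, y is the line along which they close (so a half turn about z gives the same grasp; the last joint's range is limited). The gripper opens to 85 mm and grips with 20 to 120 N. Pads are 22 mm wide; open, the fingers measure 114 mm over their backs; the gripper's body (76 mm by 85 mm) begins 54 mm behind the grasp point. The pads swing forward as they close: fully open they stand 13 mm farther back than shut.
Start: joints at [-1.203, 0.116, 1.442, -0, 1.584, -0.038], TCP at [0.266, -0.62, 0.304] pointing down, gripper open.
Joint ranges: [-2.83, 2.83], [-0.83, 2.19], [0.07, 2.5], [-1.14, 4.28], [0.01, 3], [-2.97, 2.97]. Speed limits (rad/s): [1.89, 1.89, 2.22, 3.14, 3.14, 3.14].

## Interface

Orientations are given as a unit quaternion [w, x, y, z].
In Python, from rig import robot gives the robot as it stands.
- The arm moves only by the tool apply_moves, never from a script. Its arguments are lists of equal length, an entry for each row: "offset": the shift along the world's x, y, z in mm, a list of three; "angular": the turn, a rotation vector about the world's x, y, z in rad, a list of three. In form: {"offset": [[x, y, z], ...], "angular": [[wx, wy, wz], ...]}. A call has 1 to 10 rows; each row is the pose to reach, as a shift and turn from the pose commanded when the call began; what a row does not reach only later rows make up. A row lasts 1/10 s, in which the tool goes at most 50 mm and 8.59 degrees, less where a joint would pass 70% of its speed; a pose out of reach is approached as far as the arm can. A call with a gripper value outside its range is refused whole. "claw" is the finger opening in mm, from 0 to 85.4, set as the call begins (left out, the last holds). The fingers move at their own pace and stop on an object; "newtons" is the grip in N (left out, the last holds). Time passes only in rows, so rows that repeat a pose let the fingers close. It gives the time, the measured TCP pose, the force, the opening and the grip force at its end, in the units of the state.
- robot.get_state(): the state, without advancing time (a new reading comes with each control period).
- robot.read_camera(name): name is "side" or "top" or "wrist"; returns a dict with "pixels" (420x560x3 uint8, blue, green, red), "fx", "fy", "cx", "cy" (pixels), "view" (4x4, takes a point from world to camera coordinates); the wrist camera has in their place "hand_eye" (4x4, takes a point from camera to tool coordinates, whose origin is the TCP and whose axes are the flange's). Camera axes: x right, y down, z forward; pixel columns grow to the right and rows downward; lengths in m; the calibration is good to about 2 mm. A picture is of the moment at which its call begins: read the wrist's pose just before it. There is no depth.
- robot.hand_in(): hands the job in; it is judged then, once.
The state is a dict: "time_s": time; "joints": joint angles; "qd": joint speeds; "joint_efforts": joint torques, N m; "eef_pos": TCP position; "ee_rot": TCP orientation; "ft_force": force on the tool from outside, world axes, zero at the start; "ft_torque": the same for the moment, N m; "gripper_width": finger opening in m; "grasp_force": force on a finger pad.
Only numpy, scipy, OpenCV 4.12 (cv2) and the standard library are available. Lean on these libraries where they do the work, as an engineer would, in place of code of your own. Each camera call takes 0.05 s, during which the arm holds its last target. There are 200 camera calls.

## Working session

There is one attempt and no reset: what is moved stays moved. The work goes in short steps, Python scripts to look and compute and a tool call to move; the robot and the scene stay as the last step left them, time stands still between calls to the robot, and variables do not carry over. Pictures are saved under pics/ and viewed, at most 10 in all, crops included, and the job is handed in when it is done.

Besides the shell and the picture viewer there is one more tool, called after "Request:" by a JSON object that holds its "name" and its "arguments". apply_moves: Moves the arm, as the interface text tells. Its arguments: {"type":"object","properties":{"offset":{"type":"array","items":{"type":"array","items":{"type":"number"}}},"angular":{"type":"array","items":{"type":"array","items":{"type":"number"}}},"claw":{"type":"number"},"newtons":{"type":"number"}},"required":["offset","angular"]}

```bash
mkdir -p pics; python3 - <<'E'
from rig import robot
import cv2,numpy as np
s=robot.get_state();print(s)
for n in("side","top"):
    c=robot.read_camera(n);cv2.imwrite(f"pics/{n}0.png",c["pixels"]);print(n,c["fx"],c["fy"],c["cx"],c["cy"],np.round(c["view"],4).tolist())
E
```

```text
{'time_s': 0.0, 'joints': array([-1.20281208e+00,  1.16455259e-01,  1.44225055e+00, -1.52572531e-05,
        1.58398970e+00, -3.78013926e-02]), 'qd': array([-2.87530892e-05, -6.58706466e-04, -1.19139182e-03, -2.96849466e-04,
       -7.70926595e-04,  4.99045445e-04]), 'joint_efforts': array([ 1.96102333e-04, -7.31983995e+01, -6.32483840e+01, -7.70395400e-05,
        6.19852479e-03, -5.00881674e-05]), 'eef_pos': array([ 0.26639998, -0.62009188,  0.30319198]), 'ee_rot': array([-5.42679665e-04,  9.79487634e-01,  2.01503527e-01, -9.81478422e-05]), 'ft_force': array([ 0.56458342, -1.03806803, -0.43981454]), 'ft_torque': array([ 0.02257221,  0.01673717, -0.02162304]), 'grasp_force': 0.0, 'gripper_width': 0.08531820546084656}
side 461.7599052780168 461.7599052780168 271.0614593310607 211.91237650427055 [[-0.6035, -0.7973, 0.0085, 0.3751], [-0.5226, 0.3874, -0.7595, 0.373], [0.6022, -0.4628, -0.6505, 1.0156], [0.0, 0.0, 0.0, 1.0]]
top 412.0641968948089 412.0641968948089 273.5492268567221 208.77147094076022 [[-0.0037, -0.9998, -0.02, 0.0519], [-0.9985, 0.0048, -0.0553, 0.5887], [0.0554, 0.0198, -0.9983, 1.5284], [0.0, 0.0, 0.0, 1.0]]
```

View pics/side0.png

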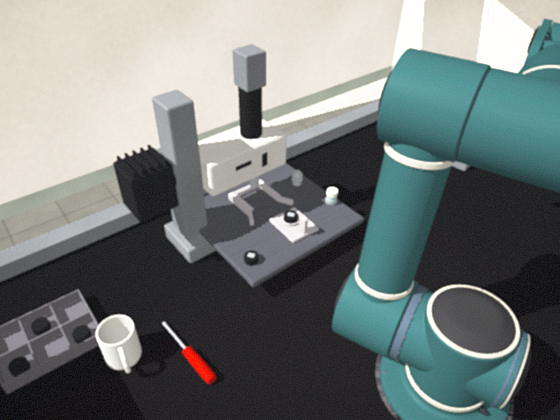

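View pics/top0.png

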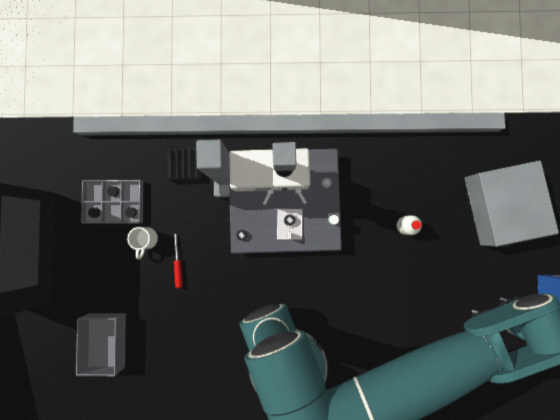

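The side view shows the deck in the middle, with the carrier at about (293,222) and the guides at about (255,200). In the top view the deck spans columns 230–340 and rows 150–252, the carrier is at (289,224) and the cheeks at (268,198) and (301,198). I'll zoom in on both.

```bash
python3 - <<'E'
import cv2
a=cv2.imread("pics/top0.png")[180:260,225:345];cv2.imwrite("pics/tc.png",cv2.resize(a,None,fx=6.5,fy=6.5,interpolation=cv2.INTER_CUBIC))
a=cv2.imread("pics/side0.png")[165:290,200:370];cv2.imwrite("pics/sc.png",cv2.resize(a,None,fx=4.5,fy=4.5,interpolation=cv2.INTER_CUBIC))
E
```

```text
(no output)
```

View pics/tc.png

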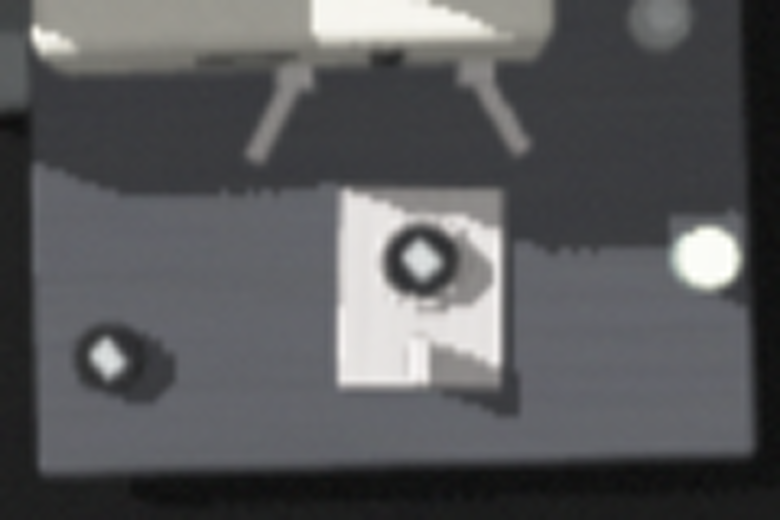

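View pics/sc.png

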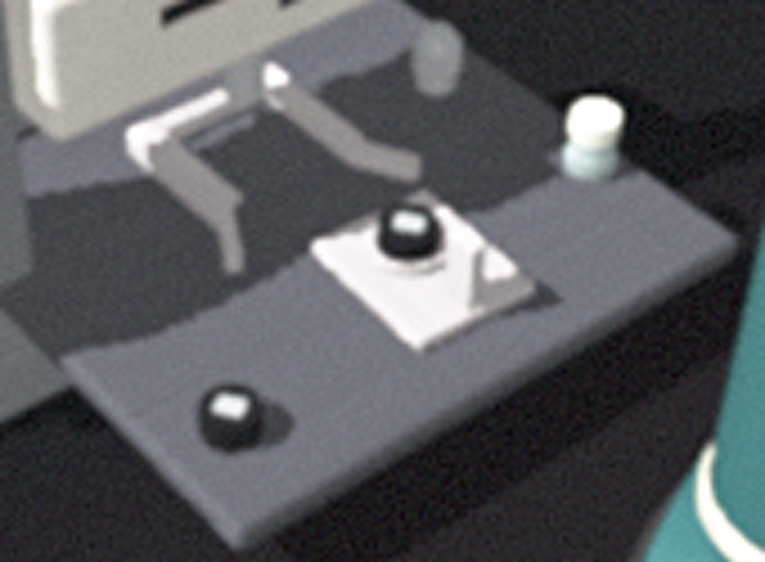

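In the top crop the deck's front edge runs from (38,474) to (755,456). The plate corners are at (338,187), (505,187), (503,388) and (337,388), and the cheek tips at (257,160) and (521,150). In the side crop the deck's front corners are at (240,545) and (738,240), and the plate corners at (312,243), (420,348), (535,287) and (428,195).

```bash
cat > h.py <<'E'
import numpy as np
from rig import robot
K={"side":(461.76,271.06,211.91,np.array([[-0.6035,-0.7973,0.0085,0.3751],[-0.5226,0.3874,-0.7595,0.373],[0.6022,-0.4628,-0.6505,1.0156]])),
"top":(412.064,273.549,208.771,np.array([[-0.0037,-0.9998,-0.02,0.0519],[-0.9985,0.0048,-0.0553,0.5887],[0.0554,0.0198,-0.9983,1.5284]]))}
def ray(n,u,v,z):
    f,cx,cy,V=K[n];R,t=V[:,:3],V[:,3];o=-R.T@t;d=R.T@np.array([(u-cx)/f,(v-cy)/f,1]);return (o+d*(z-o[2])/d[2])
def crop(n,u,v,z):
    s,ox,oy={"top":(6.5,225,180),"side":(4.5,200,165)}[n]
    return ray(n,(u+.5)/s-.5+ox,(v+.5)/s-.5+oy,z)
E
python3 - <<'E'
from h import *
for n,l,z in [("top",[(38,474),(755,456),(35,175),(742,150)],.07),("top",[(338,187),(505,187),(503,388),(337,388)],.08),("top",[(257,160),(521,150),(294,75),(476,75)],.084),("top",[(421,259)],.102),("top",[(420,345),(420,385)],.13),
("side",[(240,545),(738,240),(65,358)],.07),("side",[(312,243),(420,348),(535,287),(428,195)],.08),("side",[(232,268),(418,175)],.084),("side",[(409,222)],.102)]:
    P=np.array([crop(n,*p,z) for p in l]);print(n,z,np.round(P[:,:2]*1e3,1).tolist(),"mean",np.round(P.mean(0)*1e3,1))
E
```

```text
top 0.07 [[428.8, 204.5], [437.6, -192.3], [595.0, 206.5], [607.0, -187.2]] mean [517.1   7.9  70. ]
top 0.08 [[586.9, 37.2], [586.5, -55.0], [475.7, -53.1], [476.0, 38.3]] mean [531.3  -8.2  80. ]
top 0.084 [[601.8, 81.9], [606.6, -63.8], [648.9, 61.3], [648.3, -39.3]] mean [626.4  10.   84. ]
top 0.102 [[546.2, -8.0]] mean [546.2  -8.  102. ]
top 0.13 [[499.6, -6.7], [478.4, -6.6]] mean [489.   -6.6 130. ]
side 0.07 [[421.2, 207.8], [436.8, -191.7], [600.9, 207.7]] mean [486.3  74.6  70. ]
side 0.08 [[587.0, 34.5], [473.7, 39.6], [473.1, -50.7], [579.8, -53.5]] mean [528.4  -7.5  80. ]
side 0.084 [[594.1, 90.7], [595.7, -57.9]] mean [594.9  16.4  84. ]
side 0.102 [[547.1, -10.3]] mean [547.1 -10.3 102. ]
```

```bash
cat >> h.py <<'E'
from scipy.spatial.transform import Rotation as R
def goal(yaw,lean): # tool y = -y world, leaning back
    return R.from_euler('z',yaw)*R.from_euler('y',-lean,degrees=True)*R.from_quat([1,0,0,0])
def rv(q,yaw,lean):
    return (goal(yaw,lean)*R.from_quat(np.roll(q,-1)).inv()).as_rotvec()
E
python3 - <<'E'
from h import *
s=robot.get_state();print(s['time_s'],rv(s['ee_rot'],0.0,40),rv(s['ee_rot'],0.0,0),np.array([450,-8,260])-s['eef_pos']*1e3)
E
```

```text
0.1 [ 0.14058718 -0.68855131 -0.38947515] [-1.07765006e-03 -1.83680974e-04 -4.05800994e-01] [183.59296354 612.10797655 -43.20029449]
```

Request:
{"name": "apply_moves", "arguments": {"offset": [[184,612,-10],[184,612,-10],[184,612,-10],[184,612,-10],[184,612,-10],[184,612,-10],[184,612,-10],[184,612,-10],[184,612,-10],[184,612,-10]], "angular": [[0.141,-0.689,-0.389],[0.141,-0.689,-0.389],[0.141,-0.689,-0.389],[0.141,-0.689,-0.389],[0.141,-0.689,-0.389],[0.141,-0.689,-0.389],[0.141,-0.689,-0.389],[0.141,-0.689,-0.389],[0.141,-0.689,-0.389],[0.141,-0.689,-0.389]], "claw": 60}}

```text
time_s: 1.1
eef_pos: [0.4085, -0.1463, 0.2962]
ee_rot: [0.001, 0.94, -0.0, 0.342]
ft_force: [0.4, -0.9, 0.7]
gripper_width: 0.0603
grasp_force: 0.0
```

```bash
python3 - <<'E'
from h import *
s=robot.get_state();print(s['time_s'],s['joints'],rv(s['ee_rot'],0.0,40),np.array([450,-8,260])-s['eef_pos']*1e3)
E
```

```text
1.1 [-0.58110738 -0.77238327  2.21995283  0.40313014  1.11466757  0.91956579] [0.00098068 0.00100971 0.0008596 ] [ 41.51393291 138.29014093 -36.15430337]
```

Request:
{"name": "apply_moves", "arguments": {"offset": [[42,138,-36],[42,138,-36],[42,138,-36],[42,138,-36],[42,138,-36],[42,138,-36]], "angular": [[0,0,0],[0,0,0],[0,0,0],[0,0,0],[0,0,0],[0,0,0]]}}

```text
time_s: 1.7
eef_pos: [0.4506, -0.0097, 0.2599]
ee_rot: [0.0, 0.94, 0.001, 0.342]
ft_force: [-0.2, 0.3, -0.1]
gripper_width: 0.0603
grasp_force: 0.0
```

```bash
python3 - <<'E'
from h import *
import cv2
s=robot.get_state();print(s['time_s'],s['joints'],rv(s['ee_rot'],0.0,40),s['eef_pos']*1e3)
c=robot.read_camera("wrist");cv2.imwrite("pics/w1.png",c["pixels"])
print(c["fx"],c["cx"],c["cy"],np.round(c["hand_eye"],4).tolist(),s['ee_rot'].tolist())
E
```

```text
1.7 [-0.11351019 -0.75039363  2.26672471  0.09105387  0.93337429  1.42758309] [ 0.00084254 -0.00105011 -0.00156548] [450.59536644  -9.73595348 259.86806964]
304.84170121293425 282.04980702166415 208.35936305163344 [[-0.0002, -0.963, -0.2694, 0.0691], [1.0, -0.0002, -0.0, -0.0006], [-0.0, -0.2694, 0.963, -0.0705], [0.0, 0.0, 0.0, 1.0]] [0.00012815340038069693, 0.9398716997120029, 0.0008796177777970028, 0.3415265698737679]
```

View pics/w1.png

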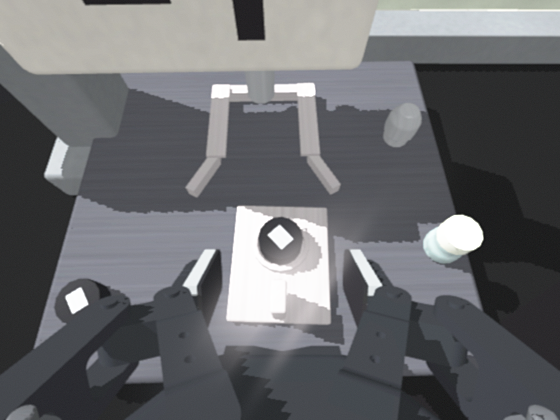

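The wrist view shows the plate corners at (236,207), (327,209), (330,325) and (229,319). The tab top is near (279,283). The rail lips' inner edges are at (226,156) and (302,155), and the outer edges at (208,156) and (320,153).

```bash
python3 - <<'E'
from h import *
H=np.array([[-0.0002,-0.963,-0.2694,0.0691],[1,-0.0002,0,-0.0006],[0,-0.2694,0.963,-0.0705]])
Q=R.from_quat([0.93987,0.00088,0.34153,0.00013]).as_matrix();p=np.array([.4506,-.0097,.2599])
def w(u,v,z):
    d=Q@H[:,:3]@np.array([(u-282.05)/304.84,(v-208.36)/304.84,1]);o=p+Q@H[:,3]
    return np.round((o+d*(z-o[2])/d[2])*1e3,1)[:2]
for l,z in[([(236,207),(327,209),(330,325),(229,319)],.08),([(226,156),(302,155),(208,156),(320,153),(230,95),(299,95)],.088),([(188,192),(338,188)],.084),([(281,237)],.102),([(273,283),(287,283)],.13)]:
    P=np.array([w(*q,z) for q in l]);print(z,P.tolist(),P.mean(0))
E
```

```text
0.08 [[585.5, 37.2], [583.4, -54.0], [474.8, -50.2], [479.5, 36.5]] [530.8    -7.625]
0.088 [[640.9, 50.2], [642.3, -30.0], [640.9, 69.1], [644.9, -49.2], [725.8, 52.0], [726.0, -28.7]] [670.13333333  10.56666667]
0.084 [[600.2, 86.1], [605.1, -66.0]] [602.65  10.05]
0.102 [[546.3, -8.1]] [546.3  -8.1]
0.13 [[500.8, -2.4], [500.9, -12.8]] [500.85  -7.6 ]
```

Request:
{"name": "apply_moves", "arguments": {"offset": [[3,2,-40],[6,2,-80],[6,2,-90],[6,2,-100],[6,2,-100]], "angular": [[0,0,0],[0,0,0],[0,0,0],[0,0,0],[0,0,0]]}}

```text
time_s: 2.25
eef_pos: [0.4568, -0.0088, 0.1605]
ee_rot: [0.001, 0.94, -0.001, 0.342]
ft_force: [0.7, 0.3, 1.2]
gripper_width: 0.06
grasp_force: 0.0
```

```bash
python3 - <<'E'
from h import *
import cv2
s=robot.get_state();print(s['time_s'],s['joints'],rv(s['ee_rot'],0.0,40),s['eef_pos']*1e3,s['ft_force'])
c=robot.read_camera("side");cv2.imwrite("pics/s2.png",cv2.resize(c["pixels"][120:290,170:400],None,fx=3.4,fy=3.4,interpolation=cv2.INTER_CUBIC))
E
```

```text
2.25 [-0.107258   -0.66967659  2.38711899  0.10096981  0.73163567  1.41388452] [ 0.0006961  -0.00036238  0.00142387] [456.79749421  -8.83207906 160.49123986] [0.68885264 0.30478428 1.17899751]
```

View pics/s2.png

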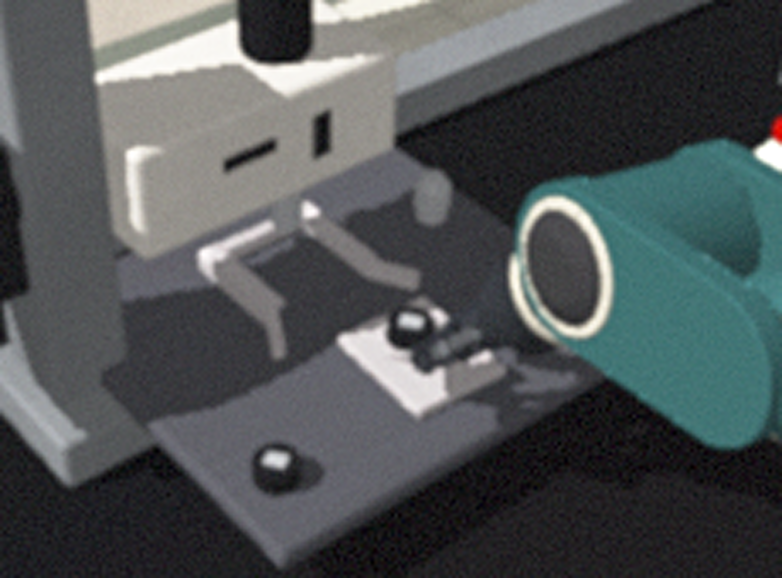

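The fingers straddle the tab at about (460,350) in the crop and the specimen is still seated, so I'll close the gripper.

Request:
{"name": "apply_moves", "arguments": {"offset": [[0,1,0],[0,1,0],[0,1,0],[0,1,0],[0,1,0],[0,1,0],[0,1,0],[0,1,0]], "angular": [[0,0,0],[0,0,0],[0,0,0],[0,0,0],[0,0,0],[0,0,0],[0,0,0],[0,0,0]], "claw": 0, "newtons": 40}}

```text
time_s: 3.1
eef_pos: [0.4569, -0.0071, 0.1609]
ee_rot: [0.0, 0.94, 0.0, 0.342]
ft_force: [-5.2, -0.3, 6.4]
gripper_width: 0.0114
grasp_force: 40.5
```

Request:
{"name": "apply_moves", "arguments": {"offset": [[3,1,0],[8,3,0],[13,5,0],[19,7,0],[25,9,0],[31,11,0],[37,13,0],[43,14,0],[48,14.5,0],[50,14.5,0]], "angular": [[0,0,0.002],[0,0,0.005],[0,0,0.008],[0,0,0.012],[0,0,0.016],[0,0,0.02],[0,0,0.02],[0,0,0.02],[0,0,0.02],[0,0,0.02]]}}

```text
time_s: 4.1
eef_pos: [0.5073, 0.0074, 0.1609]
ee_rot: [-0.003, 0.94, 0.009, 0.342]
ft_force: [-9.7, -0.9, 9.7]
gripper_width: 0.0117
grasp_force: 41.3
```

```bash
python3 - <<'E'
from h import *
import cv2
s=robot.get_state();print(s['time_s'],rv(s['ee_rot'],0.0,40),s['eef_pos']*1e3,s['ft_force'],s['ft_torque'],s['ee_rot'].tolist())
c=robot.read_camera("wrist");cv2.imwrite("pics/w3.png",c["pixels"])
E
```

```text
4.1 [ 0.00072828  0.00056614 -0.01984308] [507.25718552   7.37878352 160.9370199 ] [-9.66647967 -0.88062894  9.70708337] [0.01756076 0.41600072 0.01957612] [-0.0030511352286558538, 0.9395494564658053, 0.009447585899550656, 0.34226926906939326]
```

View pics/w3.png

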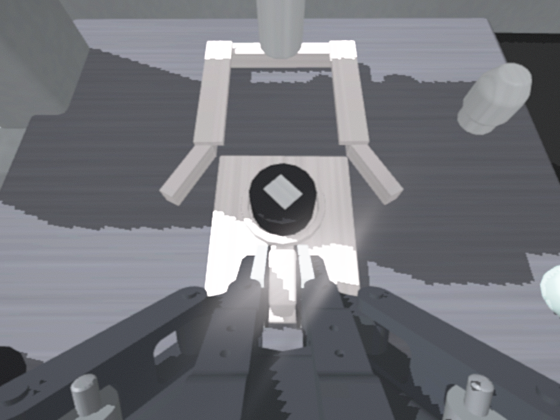

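The plate's leading edge runs from (218,157) to (347,157) with its middle at 282. The rail lips' middle is also at about 282, so it is centred and parallel. I'll slide it in.

Request:
{"name": "apply_moves", "arguments": {"offset": [[4,0,0.3],[12,0.2,0.3],[21,0.4,0.3],[31,0.6,0.3],[41,0.8,0.3],[51,1,0.3],[61,1.2,0.3],[71,1.4,0.3],[79,1.6,0.3],[85,1.7,0.3]], "angular": [[0,0,0],[0,0,0],[0,0,0],[0,0,0],[0,0,0],[0,0,0],[0,0,0],[0,0,0],[0,0,0],[0,0,0]]}}

```text
time_s: 5.15
eef_pos: [0.5923, 0.0091, 0.161]
ee_rot: [-0.003, 0.94, 0.009, 0.342]
ft_force: [-7.1, -0.6, 7.2]
gripper_width: 0.0113
grasp_force: 40.9
```

Request:
{"name": "apply_moves", "arguments": {"offset": [[2,0,0],[4,0,0],[5,0,0],[6,0.1,0],[7,0.1,0],[8,0.1,0],[8.5,0.2,0],[9,0.2,0],[9.5,0.2,0],[9.5,0.2,0]], "angular": [[0,0,0],[0,0,0],[0,0,0],[0,0,0],[0,0,0],[0,0,0],[0,0,0],[0,0,0],[0,0,0],[0,0,0]]}}

```text
time_s: 6.15
eef_pos: [0.6014, 0.0092, 0.1609]
ee_rot: [-0.003, 0.94, 0.009, 0.342]
ft_force: [-5.3, 0.3, 5.1]
gripper_width: 0.0119
grasp_force: 40.6
```

Request:
{"name": "apply_moves", "arguments": {"offset": [[0.5,0,0],[1,0,0],[1.5,0,0],[2,0,0],[2.5,0,0],[2.5,0,0]], "angular": [[0,0,0],[0,0,0],[0,0,0],[0,0,0],[0,0,0],[0,0,0]]}}

```text
time_s: 6.75
eef_pos: [0.6035, 0.009, 0.161]
ee_rot: [-0.003, 0.94, 0.009, 0.342]
ft_force: [-20.5, -4.2, 13.6]
gripper_width: 0.0116
grasp_force: 42.9
```

The force rises at x = 603.5 mm, where I expected 604, so this is the stop. I'll press a little more to seat it.

Request:
{"name": "apply_moves", "arguments": {"offset": [[0.4,0,0],[0.8,0,0],[0.8,0,0],[0.8,0,0]], "angular": [[0,0,0],[0,0,0],[0,0,0],[0,0,0]]}}

```text
time_s: 7.15
eef_pos: [0.6038, 0.0087, 0.161]
ee_rot: [-0.003, 0.94, 0.009, 0.341]
ft_force: [-38.4, -8.9, 22.4]
gripper_width: 0.0113
grasp_force: 45.7
```

```bash
python3 - <<'E'
from h import *
import cv2
s=robot.get_state();print(s['time_s'],s['eef_pos']*1e3,s['ft_force'],s['ft_torque'],s['joints'])
c=robot.read_camera("wrist");cv2.imwrite("pics/w4.png",c["pixels"])
E
```

```text
7.15 [603.76592227   8.70215154 160.98468673] [-38.38351194  -8.874198    22.36322937] [-0.86945657  2.55459438 -0.67194977] [-0.04145969 -0.23350608  2.09759539  0.06879436  0.58329017  1.46551613]
```

View pics/w4.png

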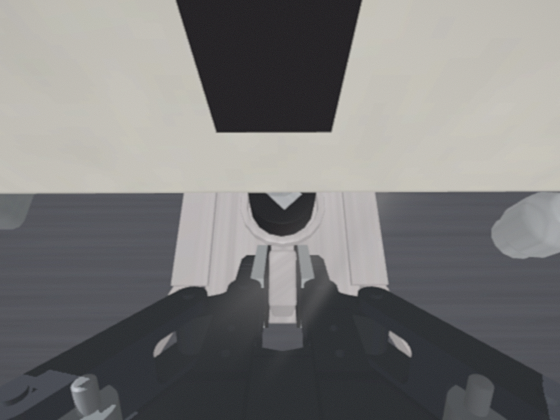

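The carrier is home: the specimen is seated in its rim at about (282,215), the rails are on both sides, and the stop pushes back with 38 N. I'll ease the push and release.

Request:
{"name": "apply_moves", "arguments": {"offset": [[-0.4,0,0],[-0.6,0,0],[-0.6,0,0]], "angular": [[0,0,0],[0,0,0],[0,0,0]]}}

```text
time_s: 7.5
eef_pos: [0.6036, 0.0087, 0.1609]
ee_rot: [-0.003, 0.94, 0.009, 0.342]
ft_force: [-20.9, -8.0, 12.7]
gripper_width: 0.0112
grasp_force: 42.8
```

Request:
{"name": "apply_moves", "arguments": {"offset": [[0,0,0],[0,0,0],[0,0,0],[0,0,0],[0,0,0],[0,0,0]], "angular": [[0,0,0],[0,0,0],[0,0,0],[0,0,0],[0,0,0],[0,0,0]], "claw": 36}}

```text
time_s: 8.1
eef_pos: [0.6039, 0.0092, 0.1603]
ee_rot: [-0.003, 0.94, 0.009, 0.342]
ft_force: [0.0, 0.4, 0.4]
gripper_width: 0.036
grasp_force: 0.0
```

Request:
{"name": "apply_moves", "arguments": {"offset": [[-6,0,6],[-18,0,18],[-36,-1,34],[-56,-1,52],[-80,-1,72],[-105,-1,95],[-115,-1,105],[-115,-1,105]], "angular": [[0,0,0],[0,0,0],[0,0,0],[0,0,0],[0,0,0],[0,0,0],[0,0,0],[0,0,0]]}}

```text
time_s: 8.9
eef_pos: [0.4882, 0.0082, 0.2681]
ee_rot: [-0.003, 0.939, 0.009, 0.344]
ft_force: [0.1, -0.1, 0.3]
gripper_width: 0.0363
grasp_force: 0.0
```

```bash
python3 - <<'E'
from h import *
import cv2
s=robot.get_state();print(s['time_s'],s['eef_pos']*1e3,s['ft_force'],s['ee_rot'].tolist())
c=robot.read_camera("wrist");cv2.imwrite("pics/w5.png",c["pixels"])
E
```

```text
8.9 [488.15538832   8.20749229 268.08604145] [ 0.1208173  -0.12795296  0.32472018] [-0.002886021598963453, 0.9389497550465422, 0.009409053431442806, 0.3439135037925858]
```

View pics/w5.png

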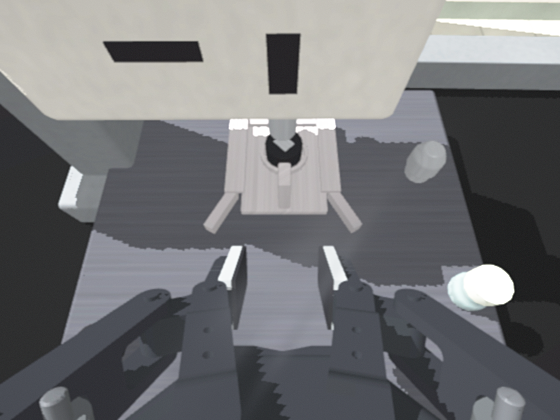

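The carrier sits in the guides with its trailing edge from (241,212) to (327,213) and the specimen seated at (284,148). I'll check the trailing edge's position against the guides.

```bash
python3 - <<'E'
from h import *
H=np.array([[-0.0002,-0.963,-0.2694,0.0691],[1,-0.0002,0,-0.0006],[0,-0.2694,0.963,-0.0705]])
s=robot.get_state();Q=R.from_quat(np.roll(s['ee_rot'],-1)).as_matrix();p=s['eef_pos']
def w(u,v,z):
    d=Q@H[:,:3]@np.array([(u-282.05)/304.84,(v-208.36)/304.84,1]);o=p+Q@H[:,3]
    return np.round((o+d*(z-o[2])/d[2])*1e3,1)[:2]
print("trail",w(241,212,.08),w(327,213,.08),"rail front",w(226,192,.088),w(339,191,.088),"cheek tips",w(207,230,.07),w(358,230,.07), "stop top",w(284,125,.084))
E
```

```text
trail [620.9  53.2] [621.6 -34.6] rail front [639.5  69. ] [642.9 -46.7] cheek tips [604.4  88.2] [607.5 -67.3] stop top [730.1  11.1]
```

```bash
python3 -c "
from rig import robot
print(robot.hand_in())"
```

```text
the job is handed in; nothing more can be done
None
```

The carrier is home against the end stop with the specimen still seated in it, the gripper has let go and backed clear, and the job was handed in at about 9 s of the 42 s allowed.

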